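Reset the oven's tripped breaker under the push-latch cover

TASK

The combi oven is dead because one breaker has tripped in the power distributor on the worktop: press the yellow pad so that the clear cover pops fully open, push the one toggle that is down up until it snaps on, then swing the cover down again and press it until it stays latched shut. Leave the other breakers on, and only touch and push: pick nothing up, and leave the things standing around and on the distributor where they are.

Things in the scene. Friction and masses are not known exactly. Their poses are not given: they have to be found in the camera images.
- distributor: portable power distributor, black rubber housing 260 mm deep (x), 300 mm wide (y), fixed to the table, three blue outlet lids on its low front; origin at the centre of its underside, x to its back, y to its left, front towards the robot. Above the outlets a grey panel rises away from the robot at 20 degrees from level, from 115 mm high to 168 mm, where the flat rear top begins
- cover (a joint): clear cover with a grey frame over the breakers, 186 mm wide, 124 mm from hinge to free edge, 4 mm thick, 14 mm skirt. Radians: 0 to 0.01 = latched shut, parallel to the panel, outer face 32 mm out from it; grows as the free edge swings up and away from the robot; 2.1 = fully open, 10 degrees past upright; -0.046 = pressed in to its stop (5 mm at the free edge)
- cover_pad (a point): centre of the ribbed yellow press pad (20 x 50 mm, 1.5 mm proud) on the cover's outer face, mid-width, 112 mm from the hinge, 12 mm from the free edge; moves with the cover. Push-push latch: pressed here to the stop (about 4 N) and let go, the sprung cover swings fully open in about 2 s; pushed down from open to the same stop (about 5 N near the free edge) and let go, it stays latched
- cover_hinge (a point): middle of the cover's hinge axis: level, along the distributor's y, at the high edge of the panel and 26 mm out from the panel face; the cover's outer face lies 6 mm beyond the axis. Distances down the panel are counted from here
- latch_block (a point): middle of the top of the black latch block, 27 mm wide, standing 10 mm out of the panel at its low edge, 98 to 116 mm down the panel from the hinge; it takes the cover's wire pin
- toggle_a (a joint): the tripped breaker's toggle, black with an orange tip; which of the four places in the row it has varies. Radians: 0 = down as at the start, leaning to the low, robot side 0.32 rad off the panel's normal; 0.64 = up, on, leaning as much towards the hinge. It snaps over at 0.32 and needs about 1 N at its tip
- toggle_a_tip (a point): middle of the tip of toggle_a: 18 mm wide (y), 6 mm thick, 25 mm out from its level axis, which lies in the panel face 56 mm down from the hinge. Four white breakers in a row, toggles 36 mm apart; the breakers' fronts stand 4 mm out of the panel
- toggle_b_tip (a point): middle of the tip of toggle_b: 18 mm wide (y), 6 mm thick, 25 mm out from its level axis, which lies in the panel face 56 mm down from the hinge. Four white breakers in a row, toggles 36 mm apart; the breakers' fronts stand 4 mm out of the panel
- toggle_c_tip (a point): middle of the tip of toggle_c: 18 mm wide (y), 6 mm thick, 25 mm out from its level axis, which lies in the panel face 56 mm down from the hinge. Four white breakers in a row, toggles 36 mm apart; the breakers' fronts stand 4 mm out of the panel
- toggle_d_tip (a point): middle of the tip of toggle_d: 18 mm wide (y), 6 mm thick, 25 mm out from its level axis, which lies in the panel face 56 mm down from the hinge. Four white breakers in a row, toggles 36 mm apart; the breakers' fronts stand 4 mm out of the panel
- toggle_b (a joint): toggle of another breaker, of the same kind as toggle_a, on (0.64) at the start
- toggle_c (a joint): toggle of another breaker, of the same kind as toggle_a, on (0.64) at the start
- toggle_d (a joint): toggle of another breaker, of the same kind as toggle_a, on (0.64) at the start
- shaker: small glass salt shaker with a steel cap, 38 mm across and 75 mm tall, standing on the flat rear top of the distributor near its left (+y) end (origin at the centre of its foot)
- mill: dark wooden pepper mill, 56 mm across and 150 mm tall, standing right of the distributor; origin at the centre of its underside
- water: clear water bottle with a blue cap, 72 mm across and 230 mm tall, left of the distributor; origin at the centre of its underside
- mustard: amber glass mustard jar with a red lid, 64 mm across and 100 mm tall, left of the distributor towards the robot; origin at the centre of its underside
- mug: white ceramic mug, 84 mm across and 95 mm tall, right of the distributor towards the robot; origin at the centre of its underside
- turner: kitchen turner (spatula) lying flat, right of the pepper mill (origin on its underside)
- bowl: steel bowl, 130 mm across and 55 mm tall, far left of the distributor; origin at the centre of its underside

How it is judged:
By the outcome, as a careful person would: the job done as asked, in the order asked, and still so for the second after the job is handed in, with the robot touching nothing.
It also fails if it takes over 58 s, if anything falls off the work surface, if the arm or the gripper's body presses on something with over 40 N, if the wrist force passes 120 N, or if a joint passes its speed limit or range.

ROBOT

A 6-joint arm with a two-finger parallel gripper is mounted at the origin on the work surface. World frame = base frame: x ahead of the robot, y to its left, z up, the work surface at z = 0. Lengths are in m, angles in rad, forces in N, time in s.
With the tool pointing down it reaches from about 0.3 to 0.825 m from the base axis. Payload 5.4 kg.
Tool frame: the origin (TCP) lies at the very end of the fingers, on their centre line; the grasp point (between the pads) lies 19 mm behind it; z points along the fingers, x is the direction in which the jaws open and shut, and the axes are right-handed (so a half turn about z gives the same grasp; the last joint's range is limited). The gripper opens to 92 mm and grips with 3 to 60 N. Pads are 20 mm wide; open, the fingers measure 128 mm over their backs; the gripper's body (75 mm by 189 mm) begins 69 mm behind the grasp point.
Start: joints at [0.924, 0.158, 1.597, -0, 1.386, -0.21], TCP at [0.243, 0.521, 0.191] pointing down, gripper open.
Joint ranges: [-2.91, 2.91], [-0.94, 2.29], [0.18, 2.7], [-1.29, 4.43], [0.17, 2.64], [-3, 3]. Speed limits (rad/s): [2.57, 2.57, 3.14, 3.14, 3.14, 3.14].

INTERFACE

Orientations are given as a rotation vector (axis times angle).
In Python, from workcell import bot gives the robot as it stands. Calls block until the motion is done:
- bot.goto(position, orientation): joint-space move of the TCP to a pose.
- bot.line_to(position, rot=None, max_speed=0.15): straight line of the TCP; rot=None keeps the orientation; max_speed is the mean speed in m/s.
- bot.set_joints(angles): joint-space move.
- bot.set_gripper(opening, newtons=None): opening from 0.0 (shut) to 1.0 (fully open); newtons is the grip in N (None keeps the last); returns when the fingers have stopped.
- bot.hold(seconds).
- bot.inverse_kinematics(position, orientation): joint angles nearest the present ones, or None.
- bot.read_camera(name): name is "side" or "top" or "wrist"; returns a dict with "pixels" (420x560x3 uint8, blue, green, red), "fx", "fy", "cx", "cy" (pixels), "R" (3x3) and "t" (3): a world point X has camera coordinates R X + t. Camera axes: x right, y down, z forward; pixel columns grow to the right and rows downward; lengths in m; the calibration is good to about 2 mm. A picture is of the moment at which its call begins. There is no depth.
A pose or a line that the arm cannot do raises bot.MotionError and nothing moves.
- bot.job_done(): hands the job in, once; it reports no verdict.
Readings, each from a call of its own:
- bot.current_clock(): time.
- bot.current_joints(): joint angles.
- bot.current_joint_vel(): joint speeds.
- bot.current_effort(): joint torques, N m.
- bot.current_ee_pos(): TCP position.
- bot.current_tool_rot(): TCP orientation.
- bot.current_contact_force(): force on the tool from outside, world axes, zero at the start.
- bot.current_ft_torque(): the same for the moment, N m.
- bot.current_opening(): opening from 0.0 (shut) to 1.0 (fully open).
Only numpy, scipy, OpenCV 4.12 (cv2) and the standard library are available. Lean on these libraries where they do the work, as an engineer would, in place of code of your own. Each camera call takes 0.05 s, during which the arm holds its last target.

## Working session

There is one attempt and no reset: what is moved stays moved. The work goes in short steps, each a Python script; the robot and the scene stay as the last script left them, time stands still between calls to the robot, and variables do not carry over. Pictures are saved under pics/ and viewed, and the job is handed in when it is done.

```bash
ls; mkdir -p pics; python3 - <<'E'
from workcell import bot
import cv2, numpy as np
for n in ("side","top","wrist"):
    c=bot.read_camera(n); cv2.imwrite(f"pics/{n}0.png",c["pixels"]); print(n,c["fx"],c["cx"],c["cy"],np.round(-np.array(c["R"]).T@c["t"],3),np.round(c["R"],3).tolist())
print(bot.current_clock(),bot.current_tool_rot(),bot.current_contact_force())
E
```

```text
pics
side 420.17620717288827 273.68283461699855 212.26396058368977 [ 0.226 -0.836  1.026] [[0.942, -0.335, 0.002], [-0.228, -0.645, -0.729], [0.245, 0.686, -0.684]]
top 459.569854500304 281.7514162551032 210.59756987996002 [0.463 0.067 1.294] [[0.012, -1.0, 0.01], [-0.997, -0.013, -0.079], [0.079, -0.009, -0.997]]
wrist 313.5529820620207 278.5376503214226 209.01869885538844 [0.165 0.556 0.383] [[0.422, 0.906, -0.001], [0.866, -0.403, 0.295], [0.267, -0.126, -0.955]]
0.15 [ 2.64950100e+00  1.68712708e+00 -2.10721172e-03] [0.56883129 0.12598386 0.81506279]
```

View pics/side0.png

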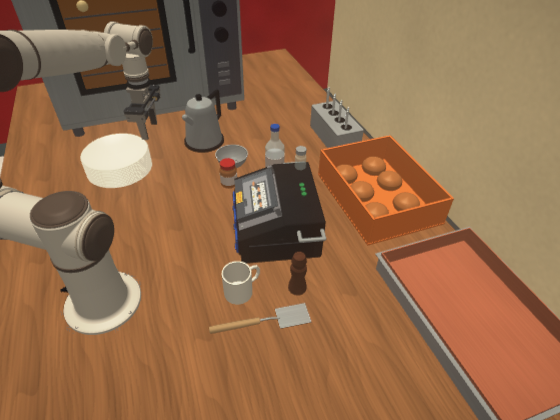

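View pics/top0.png

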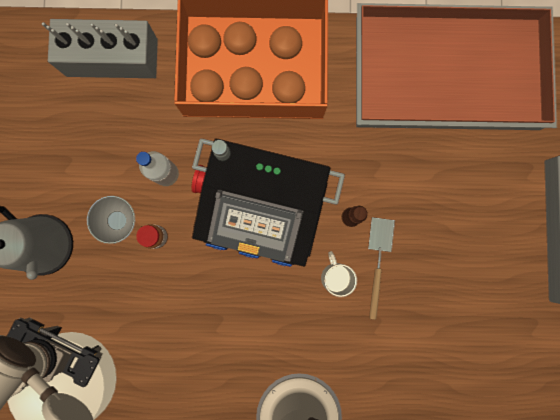

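View pics/wrist0.png

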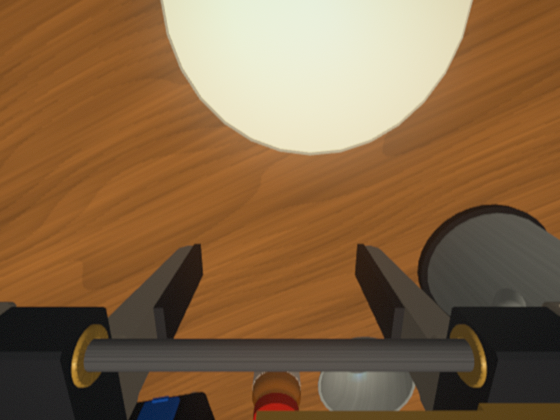

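The top view shows the distributor yawed about 15°, with the yellow pad near (248,249), the shaker at (220,150) and the mug at (338,280). The side view shows the pad near (239,198). Next I'll zoom in.

```bash
python3 - <<'E'
import cv2, numpy as np
t=cv2.imread("pics/top0.png"); s=cv2.imread("pics/side0.png")
cv2.imwrite("pics/top0z.png",cv2.resize(t[130:280,180:380],None,fx=4,fy=4,interpolation=cv2.INTER_CUBIC))
cv2.imwrite("pics/side0z.png",cv2.resize(s[140:270,215:335],None,fx=4.6,fy=4.6,interpolation=cv2.INTER_CUBIC))
for n,i in (("t",t),("s",s)):
    h=cv2.cvtColor(i,cv2.COLOR_BGR2HSV)
    m=cv2.inRange(h,(17,150,150),(32,255,255)); 
    k,l,st,ce=cv2.connectedComponentsWithStats(m)
    for a,b in zip(st[1:],ce[1:]):
        if a[4]>15: print(n,a,b)
E
```

```text
t [238 243  21  11 115] [247.71304348 247.91304348]
s [236 192   6  11  58] [238.53448276 197.        ]
```

View pics/top0z.png

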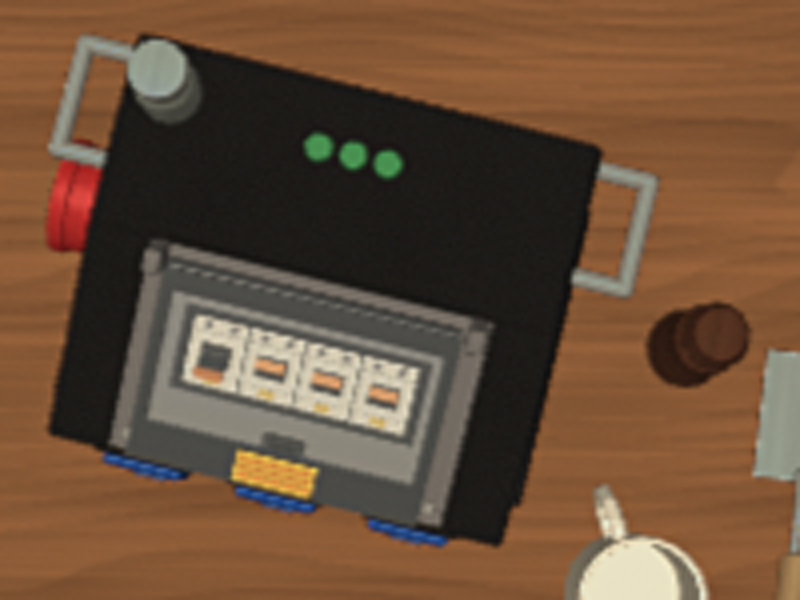

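View pics/side0z.png

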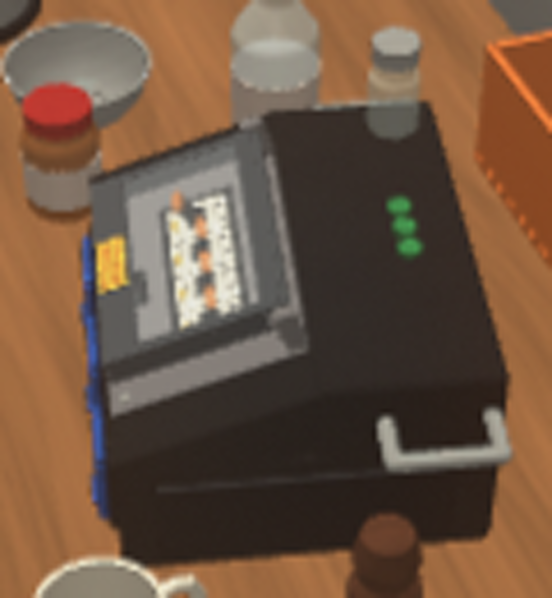

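The tripped breaker is the leftmost of the four (+y), its tip at zoom (208,375) in the top view. The cover is shut. Now I'll cast rays to points of known height and triangulate the pad.

```bash
cat > h.py <<'E'
import numpy as np, cv2, sys
from workcell import bot
from scipy.spatial.transform import Rotation as Ro
def ray(c,u,v):
    R=np.array(c["R"]);t=np.array(c["t"])
    d=R.T@np.array([(u-c["cx"])/c["fx"],(v-c["cy"])/c["fy"],1.0]); return -R.T@t,d/np.linalg.norm(d)
def onz(c,u,v,z):
    o,d=ray(c,u,v); return o+d*(z-o[2])/d[2]
def tri(rs):
    A=np.zeros((3,3));b=np.zeros(3)
    for o,d in rs:
        P=np.eye(3)-np.outer(d,d);A+=P;b+=P@o
    X=np.linalg.solve(A,b); return X,[np.linalg.norm((np.eye(3)-np.outer(d,d))@(X-o)) for o,d in rs]
def proj(c,X):
    p=np.array(c["R"])@X+np.array(c["t"]); return np.array([c["fx"]*p[0]/p[2]+c["cx"],c["fy"]*p[1]/p[2]+c["cy"]])
E
python3 - <<'E'
from h import *
T=bot.read_camera("top");S=bot.read_camera("side")
z=lambda u,v:(180+(u-1.5)/4,130+(v-1.5)/4)
zs=lambda u,v:(215+(u-1.8)/4.6,140+(v-1.8)/4.6)
print("pad tri",tri([ray(T,247.7,247.9),ray(S,238.5,197.0)]))
print("pad onz",onz(T,247.7,247.9,.161),onz(S,238.5,197,.161))
bl=onz(T,*z(140,36),.168);br=onz(T,*z(600,150),.168)
print("back",bl,br,np.linalg.norm(bl-br),"yaw",np.degrees(np.arctan2((bl-br)[1],(bl-br)[0]))-90)
hz=.168+.026*.94
hl=onz(T,*z(150,245),hz);hr=onz(T,*z(490,322),hz)
print("cover hinge",hl,hr,np.linalg.norm(hl-hr),"yaw",np.degrees(np.arctan2((hl-hr)[1],(hl-hr)[0]))-90)
for p in ((318,147),(352,155),(388,164)): print("green",onz(T,*z(*p),.168))
for p in ((208,375),(270,367),(325,380),(383,395)): print("tog",onz(T,*z(*p),.17))
# front corners
print("side green",[tri([ray(T,*z(*a)),ray(S,*zs(*b))]) for a,b in (((318,147),(399,205)),((352,155),(404,225)),((388,164),(410,246)))])
E
```

```text
pad tri (array([0.45876825, 0.13996525, 0.15480183]), [np.float64(0.0013470569182803228), np.float64(0.0013470569182802987)])
pad onz [0.46009065 0.13923582 0.161     ] [0.45582348 0.13337443 0.161     ]
back [0.72966663 0.2256911  0.168     ] [ 0.66199874 -0.06053466  0.168     ] 0.29411583744373926 yaw -13.301324671932434
cover hinge [0.59617492 0.21323599 0.19244   ] [0.55226174 0.00804489 0.19244   ] 0.2098374435854278 yaw -12.07971355027263
green [0.66149784 0.11410391 0.168     ]
green [0.65678289 0.09300549 0.168     ]
green [0.65146158 0.07066931 0.168     ]
tog [0.5193971  0.17898724 0.17      ]
tog [0.52476278 0.14121278 0.17      ]
tog [0.51722374 0.10747003 0.17      ]
tog [0.5084888  0.07189592 0.17      ]
side green [(array([0.66019625, 0.11410773, 0.17203675]), [np.float64(0.0006078996021986281), np.float64(0.0006078996021986217)]), (array([0.6554211 , 0.09312246, 0.17186736]), [np.float64(0.0007178114184698596), np.float64(0.0007178114184698566)]), (array([0.6502954 , 0.07078678, 0.17234514]), [np.float64(0.0004531785157215033), np.float64(0.00045317851572134344)])]
```

```bash
cat >> h.py <<'E'
yaw=np.radians(-13.1)
ex=np.array([np.cos(yaw),np.sin(yaw),0]);ey=np.array([-np.sin(yaw),np.cos(yaw),0]);ez=np.array([0,0,1.])
c20,s20=np.cos(np.radians(20)),np.sin(np.radians(20))
U=c20*ex+s20*ez; N=-s20*ex+c20*ez
H=np.array([0.4601,0.1392,0])+0.1083*ex; H[2]=.168+.026*c20
def pt(u,n,y=0): return H+u*U+n*N+y*ey      # n counted from the hinge axis
SGN=-1
def rot(tau):
    z=np.sin(tau)*ex-np.cos(tau)*ez; x=SGN*ey; y=np.cross(z,x)
    return Ro.from_matrix(np.c_[x,y,z]).as_rotvec()
R20=rot(np.radians(20))
def snap(n,name,crop=None,f=1):
    c=bot.read_camera(n);i=c["pixels"]
    if crop: x0,y0,x1,y1=crop;i=i[y0:y1,x0:x1]
    if f!=1:i=cv2.resize(i,None,fx=f,fy=f,interpolation=cv2.INTER_CUBIC)
    cv2.imwrite("pics/"+name+".png",i);return c
E
python3 - <<'E'
import h;from h import *
W=bot.read_camera("wrist");R=Ro.from_rotvec(bot.current_tool_rot()).as_matrix()
cam=-np.array(W["R"]).T@W["t"]
print("cam in tool",R.T@(cam-bot.current_ee_pos()),"H",H)
for s in (1,-1):
    h.SGN=s
    for tau in (0,20):
        r=rot(np.radians(tau));y=Ro.from_rotvec(r).as_matrix()[:,1]
        for P in (pt(-.112,.03),pt(-.112,.0),pt(-.30,.15),pt(-.064,-.014,.058),H+ [.04,0,.15]):
            q=bot.inverse_kinematics(P,r);print(s,tau,y@ex,None if q is None else np.round(q,2))
E
```

```text
cam in tool [-0.00116024 -0.08535143 -0.19354443] H [0.5655816  0.11465366 0.19243201]
1 0 1.0000000000000002 [ 0.05 -0.1   1.88 -0.    1.36 -1.3 ]
1 0 1.0000000000000002 [ 0.04 -0.05  1.89 -0.    1.3  -1.3 ]
1 0 1.0000000000000002 [ 0.27 -0.67  2.19 -0.    1.62 -1.08]
1 0 1.0000000000000002 [ 0.12  0.14  1.69 -0.    1.32 -1.22]
1 0 1.0000000000000002 [-0.01  0.22  1.23 -0.    1.69 -1.35]
1 20 0.9396926207859084 [ 0.14 -0.38  2.15 -0.14  1.05 -1.15]
1 20 0.9396926207859084 [ 0.13 -0.32  2.16 -0.14  0.98 -1.15]
1 20 0.9396926207859084 [ 0.55 -0.89  2.34 -0.24  1.44 -0.79]
1 20 0.9396926207859084 [ 0.21 -0.1   1.97 -0.18  0.96 -1.05]
1 20 0.9396926207859084 [ 0.04 -0.07  1.57 -0.1   1.3  -1.29]
-1 0 -1.0000000000000002 [ 0.05 -0.1   1.88 -0.    1.36  1.85]
-1 0 -1.0000000000000002 [ 0.04 -0.05  1.89 -0.    1.3   1.84]
-1 0 -1.0000000000000002 [ 0.27 -0.67  2.19 -0.    1.62  2.07]
-1 0 -1.0000000000000002 [ 0.12  0.14  1.69 -0.    1.32  1.92]
-1 0 -1.0000000000000002 [-0.01  0.22  1.23 -0.    1.69  1.79]
-1 20 -0.9396926207859085 [ 0.14 -0.38  2.15 -0.14  1.05  1.99]
-1 20 -0.9396926207859085 [ 0.13 -0.32  2.16 -0.14  0.98  1.99]
-1 20 -0.9396926207859085 [ 0.55 -0.89  2.34 -0.24  1.44  2.35]
-1 20 -0.9396926207859085 [ 0.21 -0.1   1.97 -0.18  0.96  2.09]
-1 20 -0.9396926207859085 [ 0.04 -0.07  1.57 -0.1   1.3   1.85]
```

```bash
sed -i 's/^SGN=-1/SGN=1/' h.py; python3 - <<'E'
from h import *
bot.set_gripper(0.0)
p=np.array(bot.current_ee_pos());p[2]=.30;bot.line_to(p,max_speed=.25)
bot.goto(pt(-.112,.10),R20)
bot.line_to(pt(-.112,.03),max_speed=.15)
print(bot.current_clock(),bot.current_ee_pos(),pt(-.112,.03),bot.current_opening(),bot.current_contact_force())
snap("wrist","w1");snap("top","t1",(180,130,380,280),4);snap("side","s1",(200,100,335,250),4)
E
```

```text
4.3833 [0.4534049  0.14120675 0.18302186] [0.45308136 0.14083329 0.18231653] 0.007438382830799247 [0.67709453 0.53669139 0.62234388]
```

View pics/w1.png

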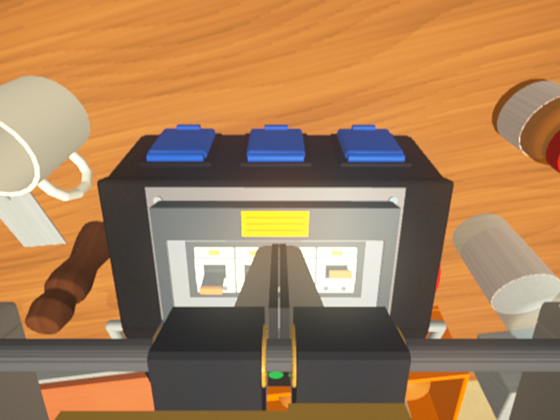

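View pics/s1.png

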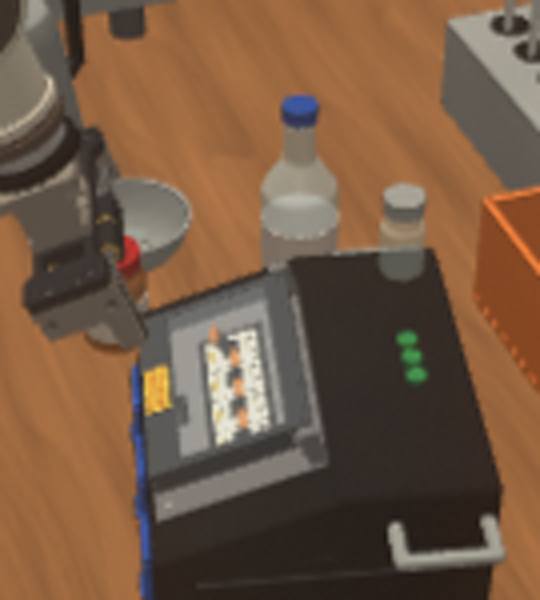

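The wrist view shows the pad at (275,223), close to mid-cover, and the rightmost breaker (+y) leaning towards the camera, which confirms it is the tripped one. I'll check the pad position by ray, then press.

```bash
python3 - <<'E'
from h import *
W=bot.read_camera("wrist")
h=cv2.cvtColor(W["pixels"],cv2.COLOR_BGR2HSV);m=cv2.inRange(h,(20,150,150),(32,255,255))
m[:190]=0;m[240:]=0;u,v=cv2.minAreaRect(cv2.findNonZero(m))[0];print(u,v,cv2.boundingRect(m))
a=onz(W,u,v,.161);P=pt(-.112,.0075);d=a-P;print(a,P,"du(x),dy",d@ex,d@ey)
b=onz(W,157,201,.17);c=onz(W,394,201,.17) # corner screws
print(b,c,np.degrees(np.arctan2((c-b)[1],(c-b)[0]))-90,((b+c)/2-P)@ey)
f0=np.array(bot.current_contact_force())
bot.line_to(pt(-.112,.010),max_speed=.08)
for n in np.arange(.008,-.0031,-.001):
    bot.line_to(pt(-.112,n),max_speed=.04)
    f=np.array(bot.current_contact_force())-f0; e=(np.array(bot.current_ee_pos())-pt(0,0))@N
    print(round(n,4),round(e,4),np.round([f@N,f@U,f@ey],2))
    if f@N>12: break
print(bot.current_clock())
E
```

```text
274.5 222.0 (241, 210, 68, 25)
[0.45175233 0.13799273 0.161     ] [0.46057654 0.13908911 0.16117345] du(x),dy -0.00834607191642146 -0.003067862358661739
[0.40967512 0.06894338 0.17      ] [0.44484987 0.22038324 0.17      ] -13.076162553844938 -0.0021215266368528555
0.008 0.0082 [-0.32  0.03 -0.16]
0.007 0.0071 [-0.61 -0.53  0.84]
0.006 0.0059 [-0.58  0.94  1.37]
0.005 0.0049 [-0.34  0.01  1.76]
0.004 0.0039 [-0.07 -0.38  0.75]
0.003 0.0029 [ 0.54 -0.25  1.25]
0.002 0.0019 [-0.38 -0.28  1.02]
0.001 0.0009 [0.16 0.16 0.85]
0.0 -0.0001 [ 0.26 -0.47  0.46]
-0.001 -0.001 [ 0.3  -0.73  0.72]
-0.002 -0.0021 [-0.54 -0.53  1.08]
-0.003 -0.0031 [-0.17 -0.63  1.34]
7.9833
```

No contact yet at 10 mm past the predicted face, so my height is off. A triangulation from all three views should fix it.

```bash
python3 - <<'E'
from h import *
W=snap("wrist","w2");T=snap("top","t2",(180,130,380,280),4);S=snap("side","s2",(200,140,320,230),6)
h=cv2.cvtColor(W["pixels"],cv2.COLOR_BGR2HSV);m=cv2.inRange(h,(20,150,150),(32,255,255))
m[:150]=0;m[270:]=0;print(cv2.boundingRect(m))
E
```

```text
(236, 228, 78, 28)
```

View pics/w2.png

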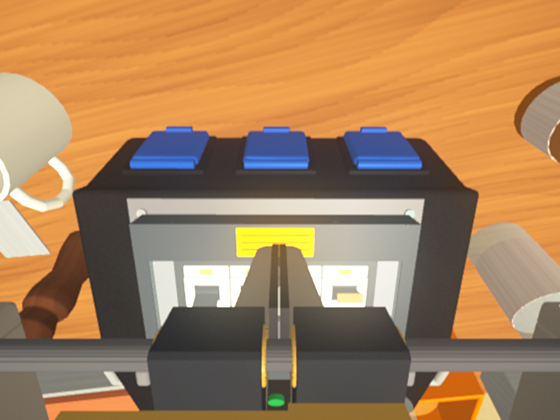

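View pics/s2.png

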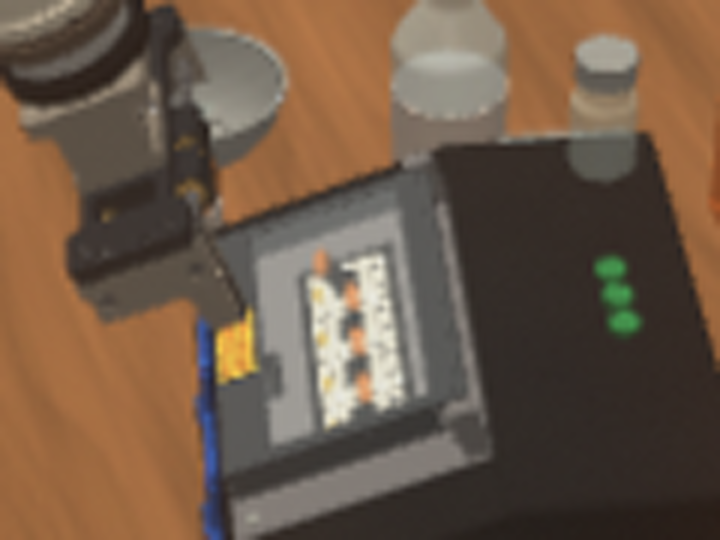

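```bash
python3 - <<'E'
from h import *
W=bot.read_camera("wrist");T=bot.read_camera("top");S=bot.read_camera("side")
tcp=np.array(bot.current_ee_pos())
print("tcp",tcp,[np.round(proj(c,tcp),1) for c in (W,T,S)])
r={"T":ray(T,247.7,247.9),"S":ray(S,238.5,197.0),"W":ray(W,275,242)}
for k in ("TSW","TS","TW","SW"):
    X,e=tri([r[i] for i in k]);print(k,np.round(X,4),np.round(e,4))
E
```

```text
tcp [0.46405983 0.1382718  0.1513147 ] [array([279.5, 245.2]), array([248.4, 246.3]), array([240.8, 197.8])]
TSW [0.4582 0.1385 0.1554] [0.0022 0.0012 0.002 ]
TS [0.4588 0.14   0.1548] [0.0013 0.0013]
TW [0.4595 0.1381 0.1531] [0.0018 0.0018]
SW [0.4563 0.1374 0.1568] [0.0007 0.0007]
```

```bash
python3 - <<'E'
from h import *
snap("side","s3",(220,170,270,210),14);snap("top","t3",(210,210,290,270),9)
E
```

```text
(no output)
```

View pics/s3.png

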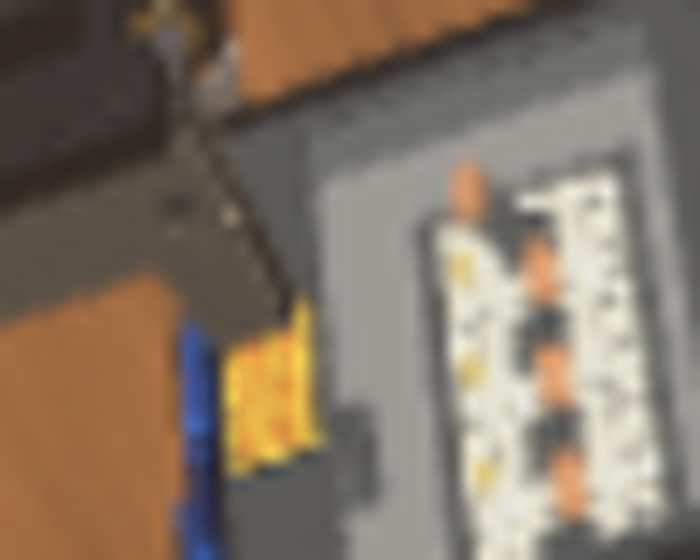

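View pics/t3.png

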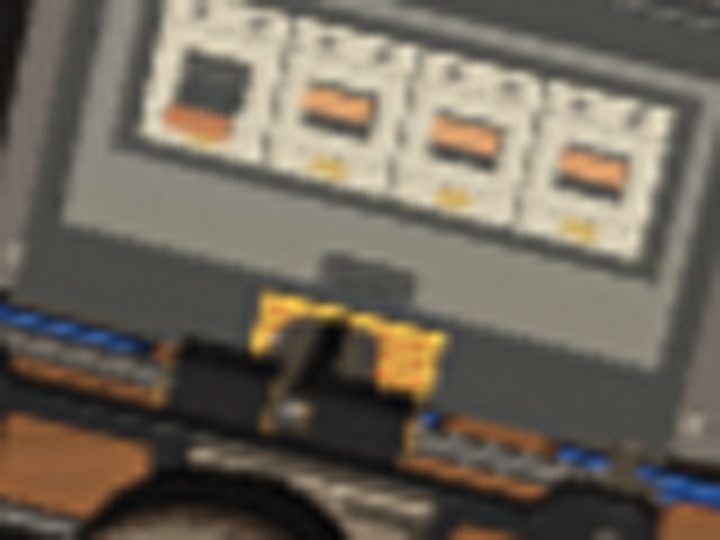

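The fingertip hovers just above the pad, covering its far part in the side view and its middle in the top view. I'll keep pressing until force shows.

```bash
python3 - <<'E'
from h import *
bot.hold(.2);f0=np.array(bot.current_contact_force());print(f0)
for n in np.arange(-.004,-.0221,-.001):
    bot.line_to(pt(-.114,n,-.001),max_speed=.04)
    f=np.array(bot.current_contact_force())-f0; e=(np.array(bot.current_ee_pos())-pt(0,0))@N
    print(round(n,4),round(e,4),np.round([f@N,f@U,f@ey],2))
    if f@N>9: break
print(bot.current_clock())
snap("side","s4",(200,140,320,230),6)
E
```

```text
[0.94262091 0.7937792  0.65921633]
-0.004 -0.0042 [-0.17 -1.32 -1.71]
-0.005 -0.0051 [-0.14 -0.72 -1.62]
-0.006 -0.0061 [-0.43 -0.38 -1.02]
-0.007 -0.0071 [-0.93 -0.9  -1.23]
-0.008 -0.0081 [-0.31 -0.98 -1.12]
-0.009 -0.0091 [-0.25 -0.41 -0.35]
-0.01 -0.0101 [ 0.14 -0.67 -0.88]
-0.011 -0.0111 [-0.84 -1.45 -1.14]
-0.012 -0.0121 [ 0.1  -0.95 -1.12]
-0.013 -0.0131 [-0.76 -0.84 -0.86]
-0.014 -0.0141 [-0.11 -0.99 -0.26]
-0.015 -0.0151 [ 0.28 -1.87 -0.79]
-0.016 -0.0161 [ 0.34 -0.61 -1.3 ]
-0.017 -0.0171 [-0.55 -0.5  -0.89]
-0.018 -0.0181 [-0.17 -0.62 -1.43]
-0.019 -0.0191 [-0.19 -1.33  0.17]
-0.02 -0.0201 [-0.72 -0.2  -0.45]
-0.021 -0.0208 [ 1.51 -1.22  0.69]
-0.022 -0.0219 [ 2.29 -1.18 -1.16]
13.3333
```

```bash
python3 - <<'E'
from h import *
snap("side","s5",(220,170,270,210),14);W=snap("wrist","w5");T=snap("top","t5",(210,210,290,270),9);S=bot.read_camera("side")
tcp=np.array(bot.current_ee_pos());print(tcp,[np.round(proj(c,tcp),1) for c in (W,T,S)],bot.current_contact_force())
E
```

```text
[0.46839766 0.13629283 0.13283663] [array([279.5, 245.2]), array([249.6, 244.6]), array([242.5, 202.2])] [-1.43320741  0.19737473  2.5380495 ]
```

View pics/s5.png

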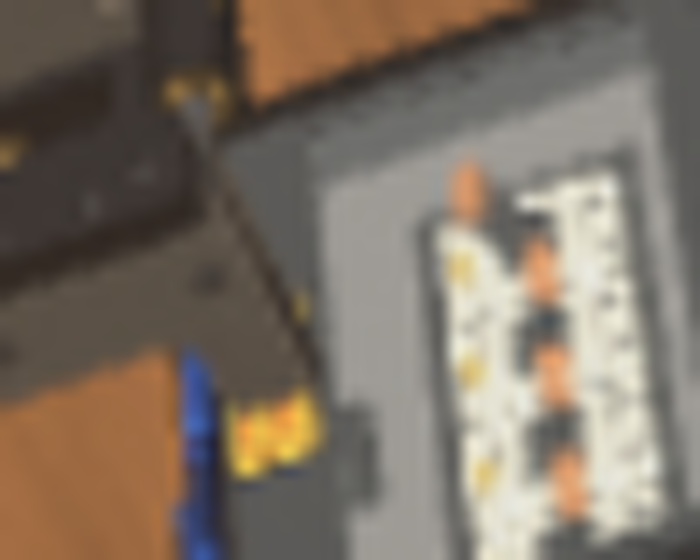

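View pics/w5.png

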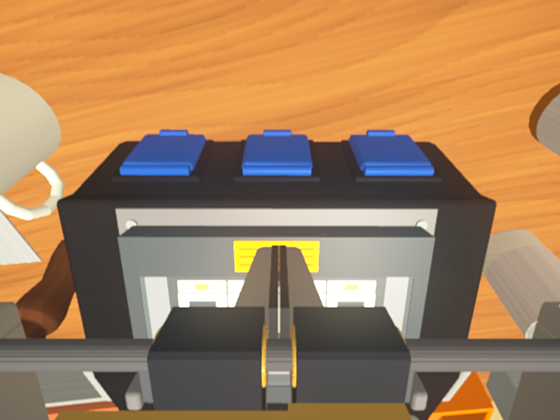

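View pics/t5.png

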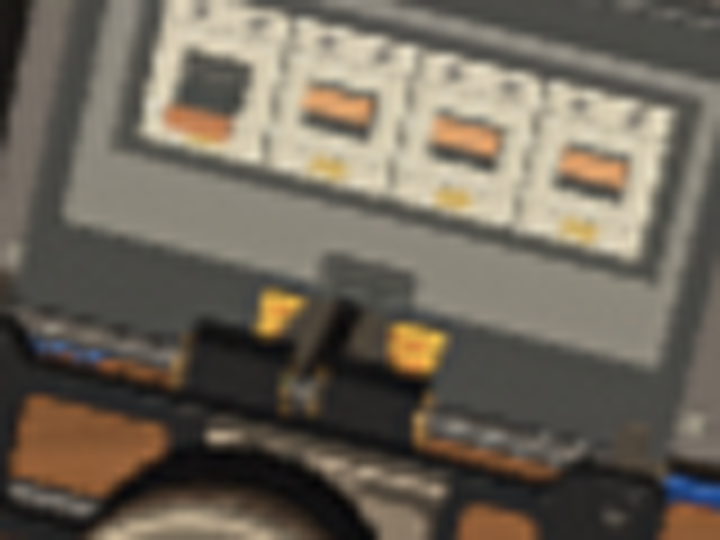

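Contact came about 28 mm beyond the model, and the pictures show the real tip shut about 20–25 mm short of the reported TCP. I'll use that contact as the tool-length offset. The tip sits centrally on the pad, so I'll press to the stop and withdraw.

```bash
cat >> h.py <<'E'
OFF=.028
def tp(P,tau):  # TCP command so that the real fingertip is at P with tilt tau(rad)
    return P+OFF*(np.sin(tau)*ex-np.cos(tau)*ez)
E
python3 - <<'E'
from h import *
f0=np.array([.9,.8,.66])
for n in np.arange(-.0235,-.0301,-.001):
    bot.line_to(pt(-.114,n,-.001),max_speed=.04)
    f=np.array(bot.current_contact_force())-f0; e=(np.array(bot.current_ee_pos())-pt(0,0))@N
    print(round(n,4),round(e,4),np.round([f@N,f@U,f@ey],2))
    if f@N>9: break
bot.line_to(pt(-.118,.02),max_speed=.25)
bot.line_to(pt(-.29,.08),max_speed=.3)
print(bot.current_clock())
bot.hold(.4)
snap("top","t6",(180,130,380,280),4);snap("side","s6",(200,100,335,250),4)
print(bot.current_clock(),bot.current_contact_force())
E
```

```text
-0.0235 -0.0235 [ 1.37 -1.9   0.15]
-0.0245 -0.0245 [ 2.07 -1.92  0.89]
-0.0255 -0.0254 [ 4.49 -2.51 -1.46]
-0.0265 -0.0261 [ 9.11 -4.89 -0.86]
15.675
16.175 [ 0.15318634 -0.07585048 -0.29097446]
```

View pics/t6.png

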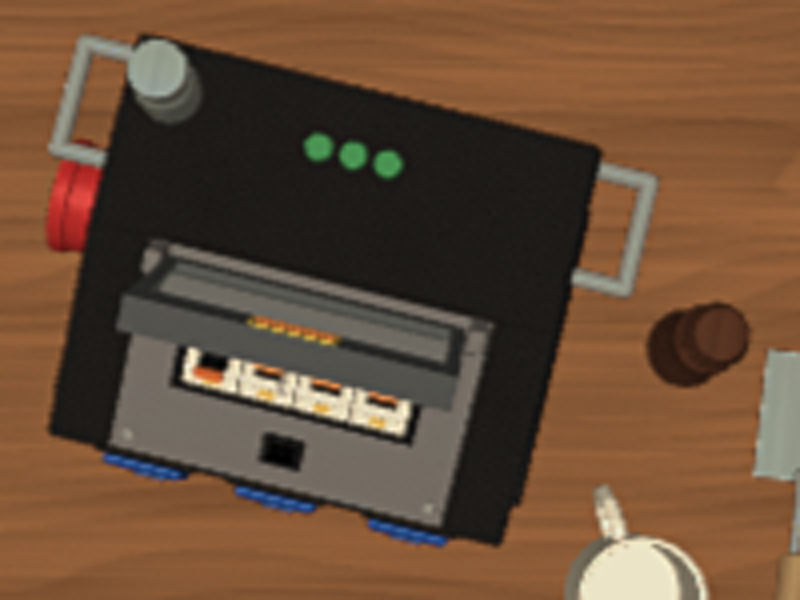

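View pics/s6.png

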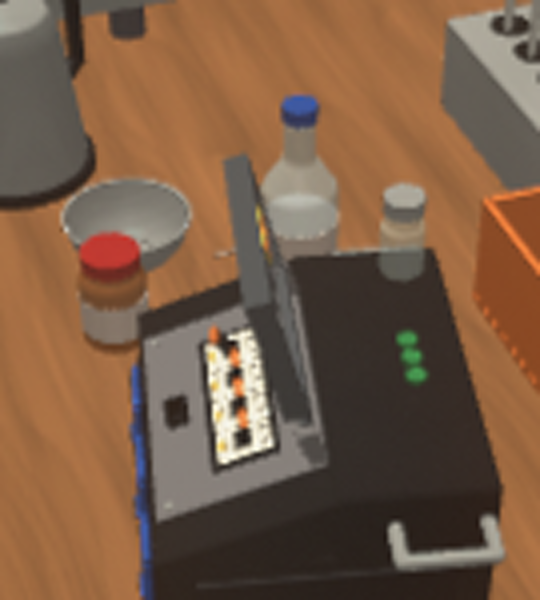

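The cover is opening. The latch block shows at zoom (282,450) in the top view and the leftmost toggle is still down. Now I'll let the cover finish and push the toggle.

```bash
python3 - <<'E'
from h import *
t20=np.radians(20)
Y=.055
bot.line_to(tp(pt(-.100,.06,Y),t20),max_speed=.25)
c=snap("side","s7",(200,100,335,250),4)
print(bot.current_clock(),bot.current_contact_force()); f0=np.array(bot.current_contact_force())
bot.line_to(tp(pt(-.096,-.005,Y),t20),max_speed=.15)
bot.line_to(tp(pt(-.096,-.013,Y),t20),max_speed=.06)
f=np.array(bot.current_contact_force())-f0;print(np.round([f@N,f@U,f@ey],2),bot.current_clock())
snap("side","s8",(200,100,335,250),4);snap("wrist","w8");snap("top","t8",(180,130,380,280),4)
E
```

```text
17.1917 [-0.21239193  0.22275927 -0.22894383]
[ 0.07  0.4  -0.27] 18.0583
```

View pics/s8.png

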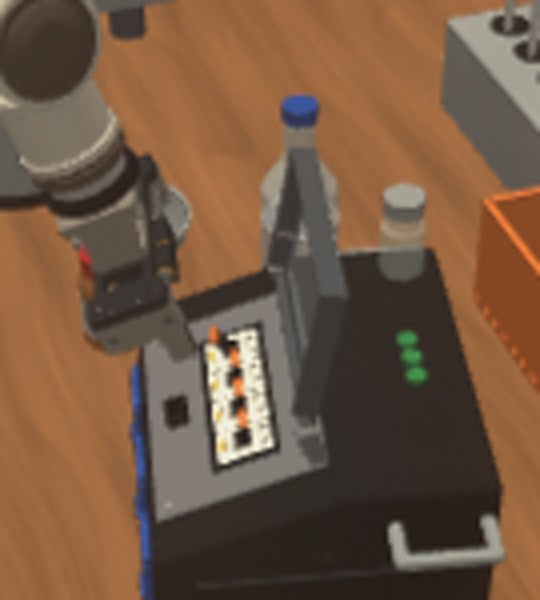

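View pics/w8.png

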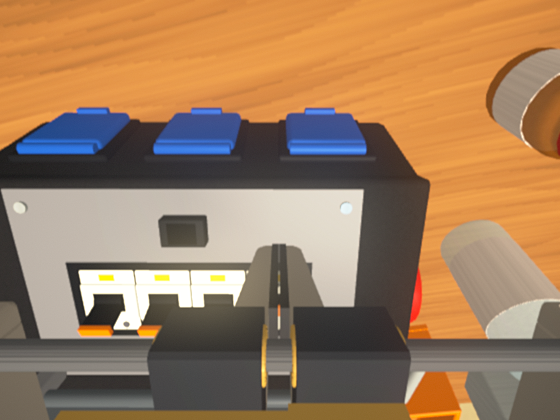

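View pics/t8.png

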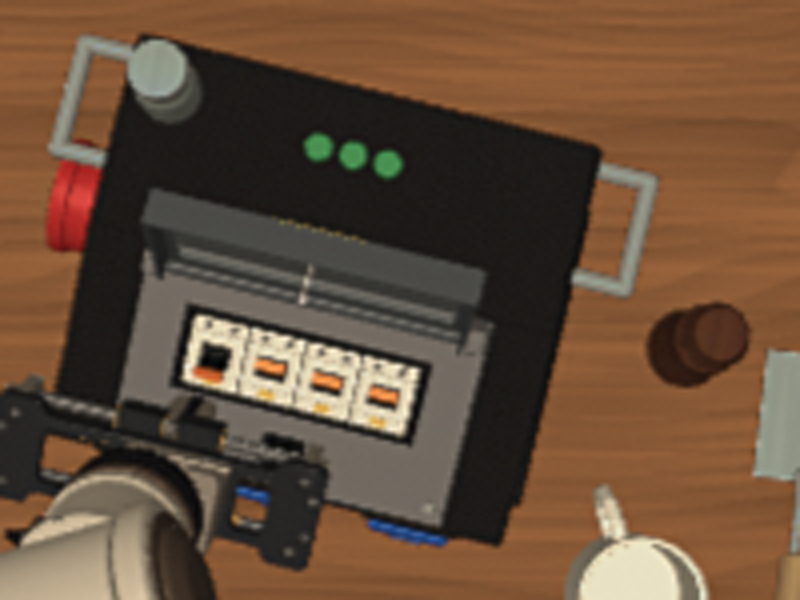

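The cover is fully open. The fingertip is in line below the left toggle (tip about (200,410), toggle (210,372) in the top zoom), so I'll push up the slope.

```bash
python3 - <<'E'
from h import *
t20=np.radians(20);Y=.055
f0=np.array(bot.current_contact_force())
for u in list(np.arange(-.088,-.0739,.004))+list(np.arange(-.074,-.0559,.002)):
    bot.line_to(tp(pt(u,-.013,Y),t20),max_speed=.06)
    f=np.array(bot.current_contact_force())-f0
    print(round(u,4),np.round([f@N,f@U,f@ey],2))
    if -(f@U)>6: break
print(bot.current_clock())
snap("side","s9",(215,160,285,220),10)
bot.line_to(tp(pt(u-.012,-.013,Y),t20),max_speed=.15)
bot.line_to(tp(pt(-.12,.05,Y),t20),max_speed=.25)
snap("side","s10",(215,160,285,220),10);snap("top","t10",(180,130,380,280),4)
print(bot.current_clock())
E
```

```text
-0.088 [-0.24 -0.94 -0.7 ]
-0.084 [-0.2  -0.43 -0.5 ]
-0.08 [-0.62 -0.89 -0.39]
-0.076 [-0.45 -0.86 -1.64]
-0.074 [-0.82 -0.09 -0.64]
-0.072 [ 0.13 -0.22 -0.67]
-0.07 [-0.19 -0.93 -1.23]
-0.068 [ 1.42 -3.95 -0.31]
-0.066 [ 5.59 -7.75 -0.18]
20.4917
21.3417
```

View pics/s10.png

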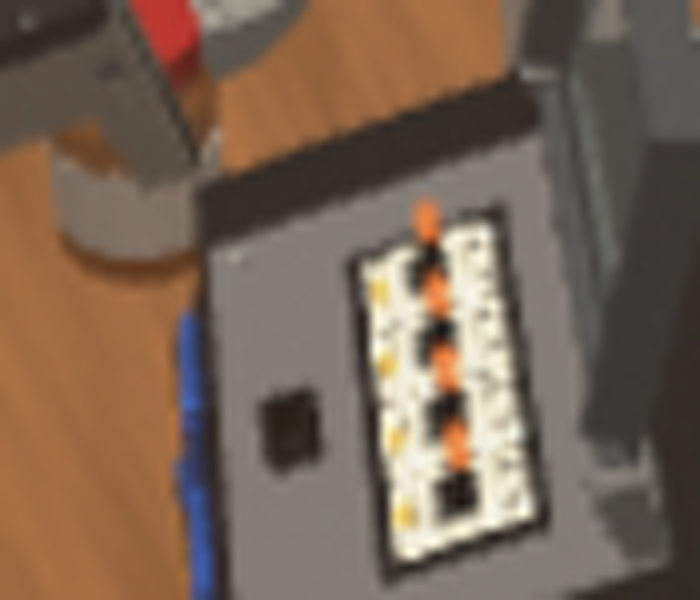

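View pics/t10.png

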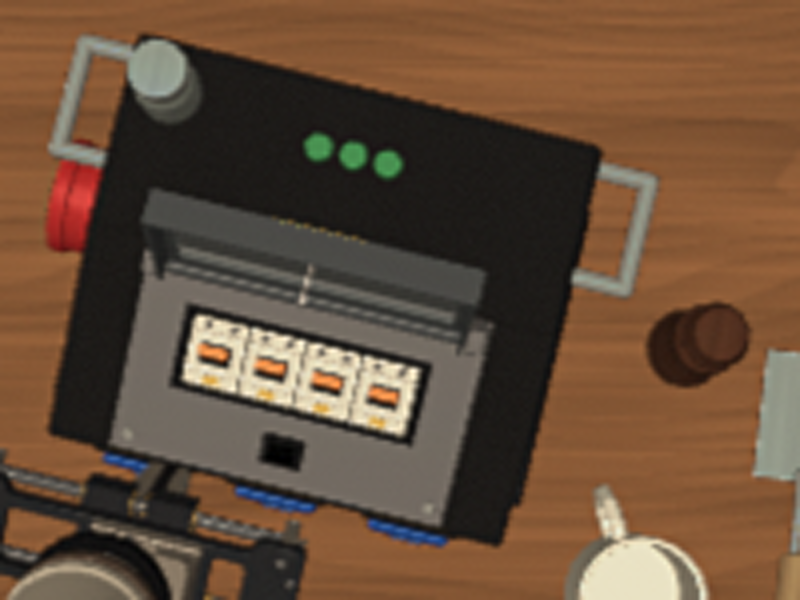

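All four toggles now lean the same way, up, and the cover is still open. Next I'll go over and behind the cover to sweep it down.

```bash
cat >> h.py <<'E'
w=.010
def wp(al,s,tau,extra=0):
    al=np.radians(al);tau=np.radians(tau)
    a=-np.cos(al)*ex+np.sin(al)*ez; m=np.sin(al)*ex+np.cos(al)*ez
    f=-np.cos(tau)*ex-np.sin(tau)*ez
    return tp(H+s*a+(.006+extra)*m-w*f,tau),rot(tau)
def lw(h_x,z): return tp(H*[1,1,0]+h_x*ex+[0,0,z],0)
E
python3 - <<'E'
from h import *
R0=rot(0)
bot.line_to(lw(-.13,.40),rot=R0,max_speed=.3)
bot.line_to(lw(.085,.40),max_speed=.3)
bot.line_to(lw(.085,.295),max_speed=.2)
f0=np.array(bot.current_contact_force())
p,r=wp(85,.100,0,.012);print(lw(.085,.295),p)
bot.line_to(p,rot=r,max_speed=.12)
print(bot.current_clock(),np.round(np.array(bot.current_contact_force())-f0,2))
snap("side","s11",(200,60,335,250),3);snap("top","t11",(180,130,380,280),4)
E
```

```text
[0.64836955 0.0953883  0.267     ] [0.58429745 0.11029835 0.26562028]
24.425 [0.42 0.67 0.28]
```

View pics/s11.png

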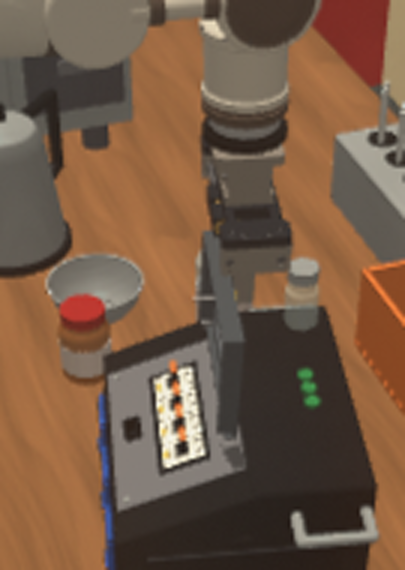

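View pics/t11.png

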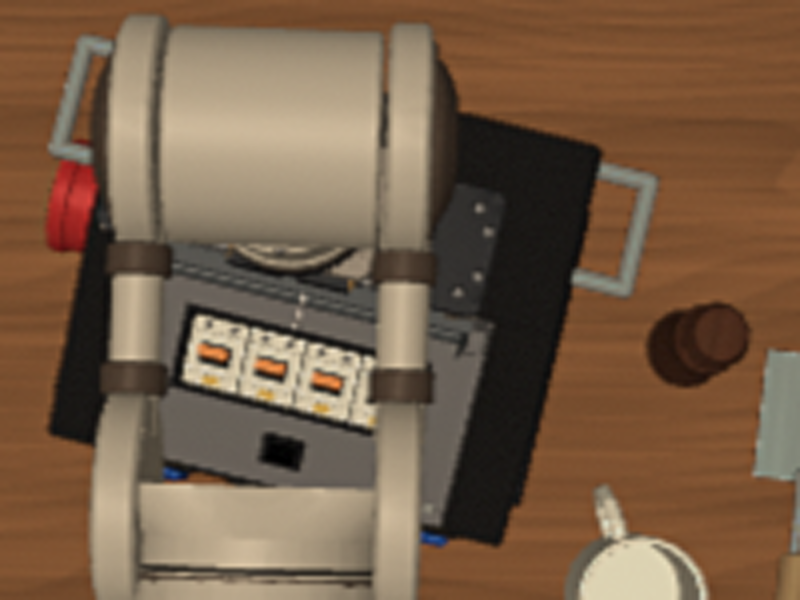

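The finger is behind the cover, below its free edge. Now the sweep, watching force.

```bash
python3 - <<'E'
from h import *
f0=np.array([.2,.2,.2])
for al,s,tau in ((82,.101,0),(70,.103,8),(55,.106,20),(40,.109,20),(25,.111,20)):
    p,r=wp(al,s,tau);bot.line_to(p,rot=r,max_speed=.12)
    f=np.array(bot.current_contact_force())-f0;print(al,np.round([f@ex,f@ey,f@ez],2))
    if np.linalg.norm(f)>15:break
print(bot.current_clock());snap("side","s12",(200,60,335,250),3)
E
```

```text
82 [2.23 0.07 0.92]
70 [ 1.99  0.18 -0.79]
55 [1.51 0.05 0.49]
40 [ 1.91 -0.78  0.26]
25 [ 0.14 -0.03  0.93]
26.25
```

View pics/s12.png

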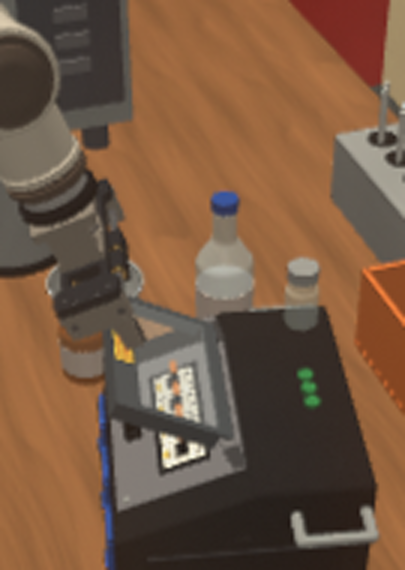

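The cover is following, about half down, with the fingertip near the pad. Next I'll take it down the rest of the way and press to the stop.

```bash
python3 - <<'E'
from h import *
f0=np.array([.2,.2,.2]);t20=np.radians(20)
for al,s in ((10,.113),(-3,.116),(-13,.117)):
    p,r=wp(al,s,20);bot.line_to(p,rot=r,max_speed=.1)
    f=np.array(bot.current_contact_force())-f0;print(al,np.round([f@U,f@ey,f@N],2))
for n in (.014,.010,.007,.005,.004,.003,.002,.001,.0,-.001,-.002):
    bot.line_to(tp(pt(-.108,n),t20),max_speed=.04)
    f=np.array(bot.current_contact_force())-f0;print(n,np.round([f@U,f@ey,f@N],2))
    if f@N>10:break
print(bot.current_clock());snap("side","s13",(200,60,335,250),3)
bot.line_to(tp(pt(-.108,.03),t20),max_speed=.08)
snap("side","s14",(200,60,335,250),3)
bot.line_to(tp(pt(-.25,.10),t20),max_speed=.25)
snap("top","t14",(180,130,380,280),4);snap("side","s15",(215,160,285,220),10)
print(bot.current_clock(),bot.current_contact_force())
E
```

```text
10 [ 0.   -0.74  1.72]
-3 [-1.78 -0.06  2.31]
-13 [-0.8  -0.32  2.76]
0.014 [ 1.36 -0.4   2.92]
0.01 [0.92 0.52 2.26]
0.007 [-0.27  0.62  1.95]
0.005 [-0.81  0.88  3.12]
0.004 [-2.06  0.99  5.22]
0.003 [-4.15  0.84  9.41]
0.002 [-6.73 -0.7  15.65]
29.325
30.8083 [0.4221868  0.59233561 1.14572381]
```

View pics/t14.png

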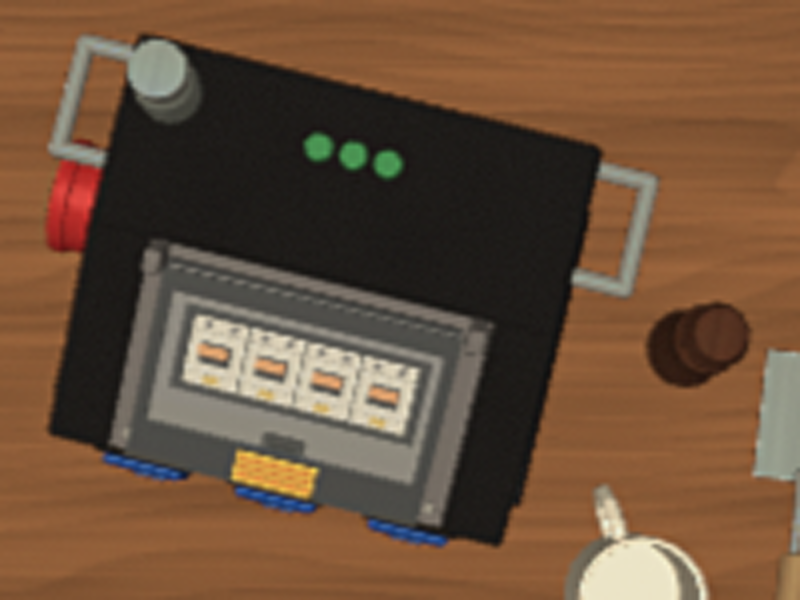

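View pics/s15.png

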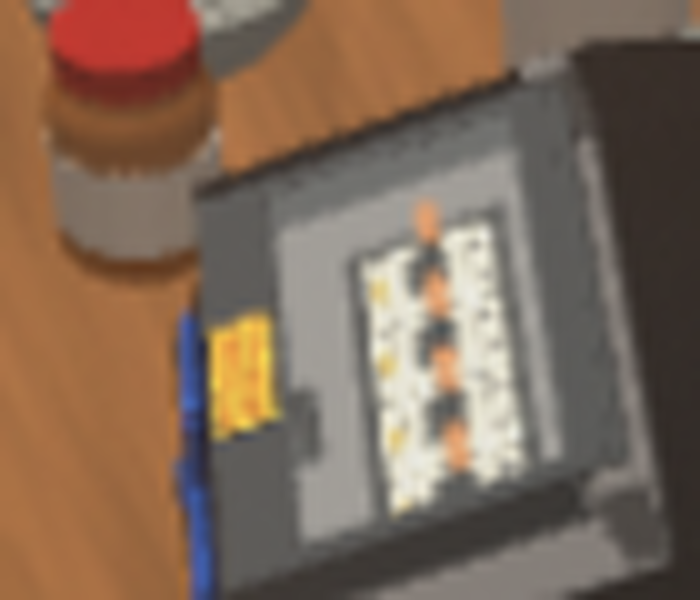

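The cover is shut, with the pad back at zoom (275,474) as at the start, and all toggles up. One last check for drift before handing in.

```bash
python3 - <<'E'
from h import *
bot.hold(1.0)
t0=cv2.imread("pics/top0.png");s0=cv2.imread("pics/side0.png")
for n,i0 in (("top",t0),("side",s0)):
    i=snap(n,n+"_end")["pixels"]
    for k in (i0,i):
        m=cv2.inRange(cv2.cvtColor(k,cv2.COLOR_BGR2HSV),(17,150,150),(32,255,255))
        _,l,st,ce=cv2.connectedComponentsWithStats(m);j=1+np.argmax(st[1:,4]);print(n,st[j],np.round(ce[j],2))
print(bot.current_clock()); bot.job_done()
E
```

```text
top [238 243  21  11 115] [247.71 247.91]
top [238 243  21  11 115] [247.84 247.94]
side [236 192   6  11  58] [238.53 197.  ]
side [236 192   6  11  58] [238.53 197.  ]
31.9083
the job is handed in; nothing more can be done
```

View pics/side_end.png

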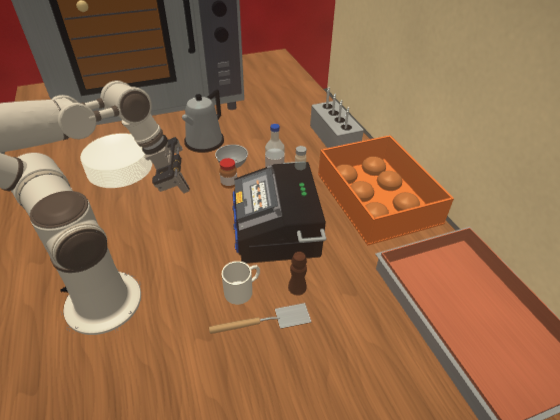

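The job is done and handed in at about 32 s. I pressed the pad and the cover swung fully open. I pushed the tripped toggle, the leftmost of the four, up until it snapped on. Then I swung the cover down from behind and pressed it to its stop with about 16 N, and it stayed latched.

**Last checks:** About 2.5 s after I let go, the pad was back at its starting pixels, within 0.2 px in the top view and exactly in the side view. All four toggles are up, the things standing around look unmoved, and the robot is clear.

**What disagreed:**
- **Tool length:** With the gripper shut, the fingers met the pad about 28 mm beyond where the reported TCP put it. The pictures also showed the tip 20 mm or more short, so I used that contact as the tool length.
- **Pad height:** The camera rays put the pad about 6 mm lower than the given dimensions do. That did not matter, because every push was measured from contact.

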